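Empty the tilting milling jar and pin it upright

ROBOT

A 6-joint arm with a two-finger parallel gripper is mounted at the origin on the work surface. World frame = base frame: x ahead of the robot, y to its left, z up, the work surface at z = 0. Lengths are in m, angles in rad, forces in N, time in s.
With the tool pointing down it reaches from about 0.375 to 0.975 m from the base axis. Payload 3.8 kg.
Tool frame: the origin (TCP) lies midway between the tips of the shut fingers; the grasp point (between the pads) lies 19 mm behind it; z points along the fingers, y is the line along which they close (so a half turn about z gives the same grasp; the last joint's range is limited). The gripper opens to 88 mm and grips with 3 to 60 N. Pads are 18 mm wide; open, the fingers measure 123 mm over their backs; the gripper's body (75 mm by 187 mm) begins 45 mm behind the grasp point.
Start: joints at [1.151, 0.264, 1.604, -0, 1.274, -0.037], TCP at [0.252, 0.626, 0.239] pointing down, gripper open.
Joint ranges: [-2.63, 2.63], [-0.94, 2.18], [0.31, 2.57], [-1.31, 4.45], [0, 2.66], [-2.55, 2.55]. Speed limits (rad/s): [2.57, 2.57, 3.14, 3.14, 3.14, 3.14].

INTERFACE

Orientations are given as a rotation vector (axis times angle).
In Python, from cell import manip, inverse_kinematics, cams, order gives the robot as it stands. Calls block until the motion is done:
- manip.move_pose(position, orientation): joint-space move of the TCP to a pose.
- manip.move_linear(position, rate=0.15, rot=None): straight line of the TCP; rot=None keeps the orientation; rate is the mean speed in m/s.
- manip.set_joints(angles): joint-space move.
- manip.set_gripper(opening, force=None): finger opening in m; force is the grip in N (None keeps the last); returns when the fingers have stopped.
- manip.dwell(seconds).
- inverse_kinematics(position, orientation): joint angles nearest the present ones, or None.
- manip.state(): the state.
- cams.capture(name): name is "scene" or "side" or "wrist"; returns a dict with "image" (400x640x3 uint8, blue, green, red), "z_map" (400x640 float32, m along the optical axis (not along the pixel's ray), 0 where there is no reading), "intrinsics" (3x3 intrinsics, pixels), "position" and "orientation" of the camera in the world; the wrist camera has in their place "T_tool_cam" (4x4, takes a point from camera to tool coordinates, whose origin is the TCP and whose axes are the flange's). Camera axes: x right, y down, z forward; pixel columns grow to the right and rows downward; lengths in m; the calibration is good to about 2 mm. A picture is of the moment at which its call begins: read the wrist's pose just before it.
A pose or a line that the arm cannot do raises manip.IKError and nothing moves.
- order.close_job(): hands the job in; it is judged then, once.
The state is a dict: "clock": time; "joint_pos": joint angles; "joint_velocities": joint speeds; "tau": joint torques, N m; "tool_pos": TCP position; "tcp_rot": TCP orientation; "contact_force": force on the tool from outside, world axes, zero at the start; "moment": the same for the moment, N m; "gripper_width": finger opening in m; "grasp_force": force on a finger pad.
Only numpy, scipy, OpenCV 4.12 (cv2) and the standard library are available. Lean on these libraries where they do the work, as an engineer would, in place of code of your own. Each camera call takes 0.05 s, during which the arm holds its last target. There are 200 camera calls.

TASK

Tip the white milling jar, which has a red handle bar, far enough that all five grinding balls roll out into the steel tray beneath it, then swing the jar back fully upright. Then take the steel lock pin from its wooden holder and push it fully home, down through the hole in the jar's yellow ear and into the stand, so that the jar is locked upright. All the balls must stay in the tray, and the vase and the amber bottle must be left standing where they are.

Things in the scene. Friction and masses are not known exactly. Their poses are not given: they have to be found in the camera images.
- stand: Fixed stand: grey base 300 x 270 x 12 mm; two blue uprights (at y -90 and +90 mm, 168 mm high, 50 x 12 mm) carry the jar; at +y a dark steel lock block 56 x 54 mm, 140 mm high. Origin: on the table under the jar's centre. x points the way the jar pours (roughly away from the robot), y along the hinge, z up. Hinge axis 150 mm above the origin.
- jar (a joint): Jar tilt, rad: 0 = upright (hard stop), grows as the mouth swings to the stand's +x, 1.571 = mouth level, stop at 2.1. Stiff hinge (0.3 N m, about 3 N at the handle): the jar stays where left. White open jar with a blue band, 104 mm wide, 120 mm high, wall 5 mm; underside 65 mm below the hinge axis, rim 55 mm above.
- jar_handle (a point): Middle of the jar's red round bar, 12 mm thick, 100 mm long, along the stand's y. Jar upright: 108 mm from the hinge axis towards the stand's -x, 45 mm above it (195 mm above the table), 50 mm clear of the jar. It swings about the hinge up, over and down at +x, always above the axis: a gripper pointing down can hold it all the way, the bar turning in the pads.
- jar_mouth (a point): Centre of the jar's open mouth, 55 mm from the hinge axis; turns with the jar.
- tray: Fixed open steel tray 250 (x) x 155 (y) x 50 mm high, wall 4 mm, on the stand's base between the uprights, below the jar and reaching beyond it to the stand's +x. Origin: centre of its underside, 12 mm above the table; axes as the stand's.
- pin: Loose lock pin, 100 mm long, about 60 g: steel shank 10 mm thick, 60 mm long, chamfered foot; steel collar 30 mm wide, z 60 to 66 mm; red round grip 24 mm thick, z 66 to 100 mm. Origin: lower tip of the shank; z up along the pin. It starts upright in the holder, tip 6 mm above the table, collar resting on the holder.
- holder: Fixed wooden block 64 x 64 x 66 mm with a hole 14 mm wide and 64 mm deep in the middle of its top, in which the pin stands. Origin: centre of its underside.
- lock_hole (a point): Mouth centre of the hole in the lock block's top, 140 mm above the table, at x -55, y +125 mm in the stand's frame: 13 mm wide, 62 mm deep, vertical. With the jar upright its yellow ear (plate 50 x 44 x 8 mm, top 150 mm above the table, 16 mm through hole on the same axis) lies over it. Pin home: collar on the ear, tip 50 mm below this point.
- ball0_center (a point): Centre of grinding ball 0: porcelain, 26 mm in diameter, 22 g, terracotta; it starts on the floor of the jar.
- ball1_center (a point): Centre of grinding ball 1: porcelain, 26 mm in diameter, 22 g, yellow; it starts on the floor of the jar.
- ball2_center (a point): Centre of grinding ball 2: porcelain, 26 mm in diameter, 22 g, terracotta; it starts on the floor of the jar.
- ball3_center (a point): Centre of grinding ball 3: porcelain, 26 mm in diameter, 22 g, yellow; it starts on the floor of the jar.
- ball4_center (a point): Centre of grinding ball 4: porcelain, 26 mm in diameter, 22 g, terracotta; it starts on the floor of the jar.
- vase: Bystander: white flattened round vase with painted bands, 60 x 156 x 175 mm high, loose. Origin: centre of its underside.
- dropper: Bystander: amber glass bottle with white cap, 48 mm across, 110 mm high, loose. Origin: centre of its underside.
There are look-alikes about, which are no part of the job. What is shaped like the pin but black, purple or turquoise is not meant.

How it is judged:
By the outcome, as a careful person would: the job done as asked, in the order asked, and still so for the second after the job is handed in, with the robot touching nothing.
It also fails if it takes over 67 s, if anything falls off the work surface, if the arm or the gripper's body presses on something with over 40 N, if the wrist force passes 120 N, or if a joint passes its speed limit or range.

## Working session

There is one attempt and no reset: what is moved stays moved. The work goes in short steps, each a Python script; the robot and the scene stay as the last script left them, time stands still between calls to the robot, and variables do not carry over. Pictures are saved under pics/ and viewed, at most 10 in all, crops included, and the job is handed in when it is done.

```bash
mkdir -p pics; ls
cat > h.py <<'E'
import numpy as np, cv2
from scipy.spatial.transform import Rotation as R
from cell import manip, inverse_kinematics, cams, order
def save(c,n): np.savez('pics/'+n+'.npz',**{k:v for k,v in c.items()}); cv2.imwrite('pics/'+n+'.png',c['image'])
def Rm(o):
    o=np.array(o,float); return o if o.shape==(3,3) else R.from_rotvec(o).as_matrix() if o.size==3 else R.from_quat(o).as_matrix()
def pts(c,uv,z=None):
    K=c['intrinsics']; out=[]
    for u,v in uv:
        d=c['z_map'][int(v),int(u)] if z is None else z
        out.append(Rm(c['orientation'])@(np.linalg.inv(K)@[u,v,1]*d)+c['position'])
    return np.array(out)
def ray(c,u,v,h):  # intersect with height h
    d=Rm(c['orientation'])@(np.linalg.inv(c['intrinsics'])@[u,v,1]); p=np.array(c['position']); return p+d*(h-p[2])/d[2]
E
python3 - <<'E'
from h import *
for n in('scene','side'):
    c=cams.capture(n); save(c,n); print(n,c['position'],c['orientation'],c['intrinsics'][0,0])
s=manip.state(); print(s['clock'],s['tcp_rot'],s['tool_pos'],s['contact_force'])
E
```

```text
pics
scene [1.30036792 0.20377963 0.81300279] [-1.48149118 -1.94453014  0.92763551] 400.0254602448308
side [ 0.01497629 -0.52078145  0.73161329] [-2.1724466   0.8302157  -0.38584921] 377.33974617425616
0.1 [-5.97434138e-01 -3.08379648e+00  3.00729762e-03] [0.2518529  0.6255972  0.23752376] [ 0.42167767 -0.81520783  0.30399843]
```

View pics/scene.png

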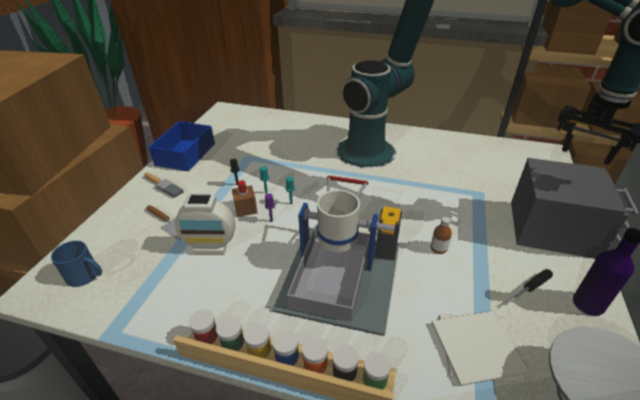

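View pics/side.png

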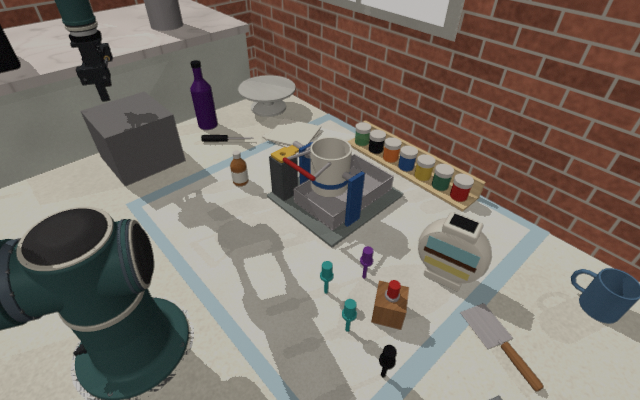

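The scene view shows the jar at (338,215) with its red bar at (347,181), the yellow ear at (391,215), and the pin in its holder at (243,195). The side view shows the ear at (285,155), the bar at (298,168) and the pin grip at (394,289). I'll enlarge these areas.

Run:
```python
import cv2,numpy as np
a=cv2.imread('pics/scene.png');b=cv2.imread('pics/side.png')
def cr(i,x,y,w,h,k,o):
    r=cv2.resize(i[y:y+h,x:x+w],None,fx=k,fy=k,interpolation=cv2.INTER_CUBIC)
    for u in range(0,w,10): cv2.line(r,(u*k,0),(u*k,8 if (x+u)%50 else 18),(0,0,255),1)
    for v in range(0,h,10): cv2.line(r,(0,v*k),(8 if (y+v)%50 else 18,v*k),(0,0,255),1)
    return r
m=np.zeros((600,800,3),np.uint8)
m[:300,:400]=cr(a,320,170,100,75,4,0)
m[:300,400:]=cr(b,260,140,100,75,4,0)
m[300:,:400]=cr(a,220,150,100,75,4,0)
m[300:,400:]=cr(b,350,260,100,75,4,0)
cv2.imwrite('pics/m1.png',m)
```

```text
(no output)
```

View pics/m1.png

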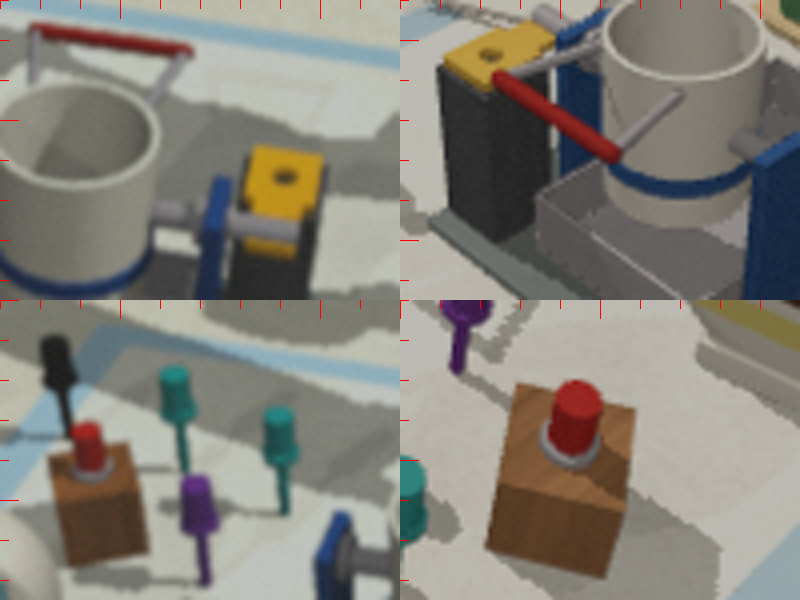

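```bash
cat >> h.py <<'E'
def tri(rays):
    A=np.zeros((3,3));b=np.zeros(3)
    for c,u,v in rays:
        d=Rm(c['orientation'])@(np.linalg.inv(c['intrinsics'])@[u,v,1]);d/=np.linalg.norm(d);P=np.eye(3)-np.outer(d,d)
        A+=P;b+=P@c['position']
    return np.linalg.solve(A,b)
E
python3 - <<'E'
from h import *
a=dict(np.load('pics/scene.npz'));b=dict(np.load('pics/side.npz'))
P=dict(ear=((391.0,214.0),(282.2,153.5),.150),barA=((329,177.5),(314.1,178.5),.195),barB=((367.3,181.9),(284.1,159.3),.195),pin=((242.0,181.3),(394,282.2),.106))
for k,(p,q,h) in P.items(): print(k,ray(a,*p,h).round(4),ray(b,*q,h).round(4),tri([(a,*p),(b,*q)]).round(4))
E
```

```text
ear [0.5185 0.1602 0.15  ] [0.5148 0.1581 0.15  ] [0.5163 0.1601 0.1482]
barA [ 0.4679 -0.0159  0.195 ] [ 0.469  -0.0207  0.195 ] [ 0.4691 -0.0176  0.1944]
barB [0.4605 0.0854 0.195 ] [0.4643 0.0832 0.195 ] [0.4635 0.0844 0.1959]
pin [ 0.4357 -0.2933  0.106 ] [ 0.4414 -0.2921  0.106 ] [ 0.4392 -0.2922  0.1086]
```

```bash
cat >> h.py <<'E'
TH=0.055
def rot(a,flip=False):  # tool down, closing line along world heading a
    y=np.array([np.cos(a),np.sin(a),0])*(-1 if flip else 1); z=np.array([0,0,-1.]); x=np.cross(y,z)
    return R.from_matrix(np.c_[x,y,z]).as_rotvec()
def wcap(n):
    s=manip.state(); c=cams.capture('wrist'); T=np.eye(4); T[:3,:3]=Rm(s['tcp_rot']); T[:3,3]=s['tool_pos']; T=T@c['T_tool_cam']
    c['orientation']=R.from_matrix(T[:3,:3]).as_rotvec(); c['position']=T[:3,3]; save(c,n); return c
E
python3 - <<'E'
from h import *
b=dict(np.load('pics/side.npz'))
for n,uv in dict(purple=(368,252),t1=(327,268),t2=(350,306),black=(388,354),vaseTop=(462,226),vaseL=(424,242),vaseR=(487,262),dropper=(237,156)).items(): print(n,pts(b,[uv])[0].round(3))
for nm,a in(('bar x',TH),('y',TH+np.pi/2)):
  for f in(0,1):
    for p in([.466,.033,.30],[.66,.04,.21],[.516,.16,.2],[.439,-.292,.1]): 
        q=inverse_kinematics(p,rot(a,f)); print(nm,f,p,None if q is None else np.round(q,2))
E
```

```text
purple [ 0.463 -0.203  0.103]
t1 [ 0.369 -0.173  0.099]
t2 [ 0.34  -0.269  0.099]
black [ 0.321 -0.378  0.099]
vaseTop [ 0.61  -0.321  0.175]
vaseL [ 0.577 -0.268  0.105]
vaseR [ 0.621 -0.392  0.114]
dropper [0.451 0.291 0.101]
bar x 0 [0.466, 0.033, 0.3] [ 0.02 -0.17  1.95 -0.    1.37 -0.04]
bar x 0 [0.66, 0.04, 0.21] [ 0.02  0.26  1.67 -0.    1.22 -0.03]
bar x 0 [0.516, 0.16, 0.2] [ 0.25  0.04  1.94 -0.    1.17  0.2 ]
bar x 0 [0.439, -0.292, 0.1] [-0.63  0.12  2.05 -0.    0.97 -0.69]
bar x 1 [0.466, 0.033, 0.3] None
bar x 1 [0.66, 0.04, 0.21] None
bar x 1 [0.516, 0.16, 0.2] None
bar x 1 [0.439, -0.292, 0.1] [-0.63  0.12  2.05 -0.    0.97  2.45]
y 0 [0.466, 0.033, 0.3] [ 0.02 -0.17  1.95 -0.    1.37 -1.61]
y 0 [0.66, 0.04, 0.21] [ 0.02  0.26  1.67 -0.    1.22 -1.6 ]
y 0 [0.516, 0.16, 0.2] [ 0.25  0.04  1.94  0.    1.17 -1.37]
y 0 [0.439, -0.292, 0.1] [-0.63  0.12  2.05 -0.    0.97 -2.26]
y 1 [0.466, 0.033, 0.3] [ 0.02 -0.17  1.95 -0.    1.37  1.53]
y 1 [0.66, 0.04, 0.21] [ 0.02  0.26  1.67 -0.    1.22  1.54]
y 1 [0.516, 0.16, 0.2] [ 0.25  0.04  1.94 -0.    1.17  1.77]
y 1 [0.439, -0.292, 0.1] [-0.63  0.12  2.05 -0.    0.97  0.88]
```

Run:
```python
from h import *
manip.move_pose([.466,.033,.32],rot(TH)); manip.set_gripper(.045,10)
c=wcap('w1'); s=manip.state(); print(s['clock'],s['tool_pos'],s['gripper_width'],s['contact_force'])
im=c['image']; cv2.imwrite('pics/w1b.png',cv2.resize(im,(800,500)))
```

```text
3.1917 [0.46599029 0.03296379 0.32002898] 0.04481928157549275 [ 0.61203904 -0.06703836  0.34220206]
```

View pics/w1b.png

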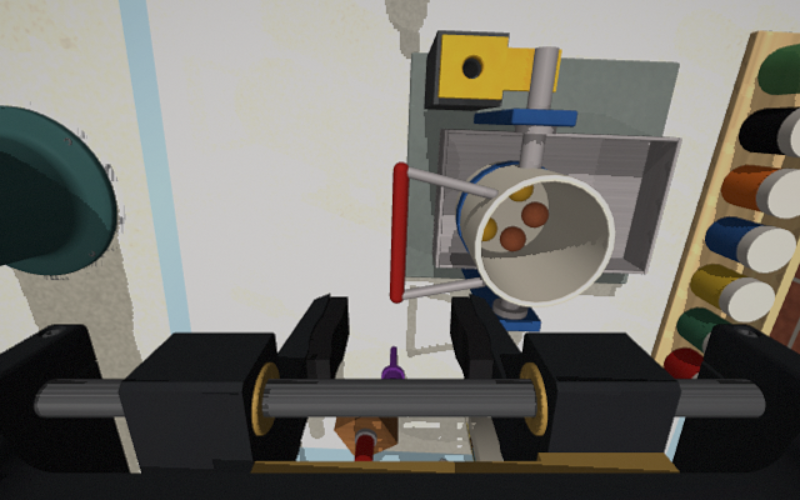

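The wrist view shows the bar from (401,164) to (397,300), the ear hole at (472,67), and the rod axis from (546,50) to (528,160). The open fingers straddle the bar.

Run:
```python
from h import *
c=dict(np.load('pics/w1.npz')); k=.8
e=ray(c,472*k,67*k,.150);A=ray(c,397.5*k,299*k,.196);B=ray(c,401*k,165*k,.196)
print(e,A,B,np.linalg.norm(B-A)); d=B-A; th=np.arctan2(-d[0],d[1]); print('th',th,'mid',(A+B)/2)
a=dict(np.load('pics/scene.npz'));b=dict(np.load('pics/side.npz'))
# fit stand pose from bar ends + hole, all views
from scipy.optimize import least_squares
obs=[(a,[(391,214),(329,177.5),(367.3,181.9)]),(b,[(282.2,153.5),(314.1,178.5),(284.1,159.3)]),(c,[(472*k,67*k),(397.5*k,299*k),(401*k,165*k)])]
M=np.array([[-.055,.125,.15],[-.108,-.05,.195],[-.108,.05,.195]])
def f(p):
    r=[]
    W=M@R.from_euler('z',p[2]).as_matrix().T+[p[0],p[1],0]
    for cc,uv in obs:
        q=(W-cc['position'])@Rm(cc['orientation']); q=q@cc['intrinsics'].T; r.append((q[:,:2]/q[:,2:]-uv).ravel()*(1 if cc is not c else 2))
    return np.concatenate(r)
s=least_squares(f,[.574,.039,.055],loss='soft_l1'); print(s.x,s.fun.round(1))
W=M@R.from_euler('z',s.x[2]).as_matrix().T+[s.x[0],s.x[1],0]; print(W)
```

```text
[0.51763193 0.15821404 0.15      ] [ 0.46959928 -0.02086524  0.196     ] [0.46633776 0.08535215 0.196     ] 0.10626745016882175
th 0.030696470102540712 mid [0.46796852 0.03224345 0.196     ]
[0.57589488 0.03501767 0.02711497] [-0.6 -0.4 -0.9  0.2 -1.7  1.1  0.7 -0.4 -0.7 -0.6  1.  -0.1 -0.2 -0.6
 -0.3 -6.3  0.1  7.2]
[[ 0.51752614  0.15848058  0.15      ]
 [ 0.46929016 -0.01789201  0.195     ]
 [ 0.466579    0.08207123  0.195     ]]
```

```bash
sed -i 's/^TH=.*/TH=0.027; O=np.array([.5759,.0350])/' h.py
cat >> h.py <<'E'
def barT(t): # TCP for jar tilt t
    x=-.108*np.cos(t)+.045*np.sin(t); z=.108*np.sin(t)+.045*np.cos(t)
    return [O[0]+x*np.cos(TH),O[1]+x*np.sin(TH),.150+z-.019]
def arc(t0,t1,n,rate):
    for t in np.linspace(t0,t1,n+1)[1:]:
        manip.move_linear(barT(t),rate=rate); s=manip.state()
        print(round(t,2),round(s['clock'],1),np.round(s['contact_force'],1),round(s['gripper_width'],4),round(s['grasp_force'],1))
E
python3 - <<'E'
from h import *
p=barT(0); print(p)
manip.move_pose([p[0],p[1],.25],rot(TH)); manip.move_linear(p,rate=.1); manip.set_gripper(0.0,10)
s=manip.state(); print(s['clock'],s['gripper_width'],s['grasp_force'],s['contact_force'],s['tool_pos'])
arc(0,1.95,9,.08)
c=cams.capture('scene'); save(c,'s2'); manip.dwell(.6); c=cams.capture('scene'); save(c,'s3')
d=cams.capture('side'); save(d,'d3')
m=np.zeros((600,800,3),np.uint8)
m[:,:400]=cv2.resize(c['image'][170:320,280:380],None,fx=4,fy=4)[:600,:400]
m[:400,400:]=cv2.resize(d['image'][120:220,300:400],None,fx=4,fy=4)
cv2.imwrite('pics/m2.png',m); print(manip.state()['clock'])
E
```

```text
[np.float64(0.4679393636085736), np.float64(0.03208435428108621), np.float64(0.17600000000000002)]
5.075 0.011325339148760995 9.42318806250114 [-7.66600615 -1.17006688  6.45966302] [0.46559444 0.03200838 0.1758324 ]
0.22 5.5 [-9.7 -0.2  8.1] 0.0111 9.4
0.43 6.0 [-9.5 -0.9 10.1] 0.0111 9.3
0.65 6.5 [-4.9 -1.2  5.8] 0.0109 9.4
0.87 6.9 [-1.  -1.3  0.7] 0.011 9.8
1.08 7.4 [ 0.7 -2.2 -4.2] 0.0107 10.2
1.3 7.9 [-1.  -3.4 -6.2] 0.0109 10.3
1.52 8.3 [-0.8 -3.4 -4.4] 0.0112 10.3
1.73 8.8 [-1.2 -2.8 -4.5] 0.0111 10.3
1.95 9.3 [-2.  -3.4 -5. ] 0.0114 10.0
10.025
```

View pics/m2.png

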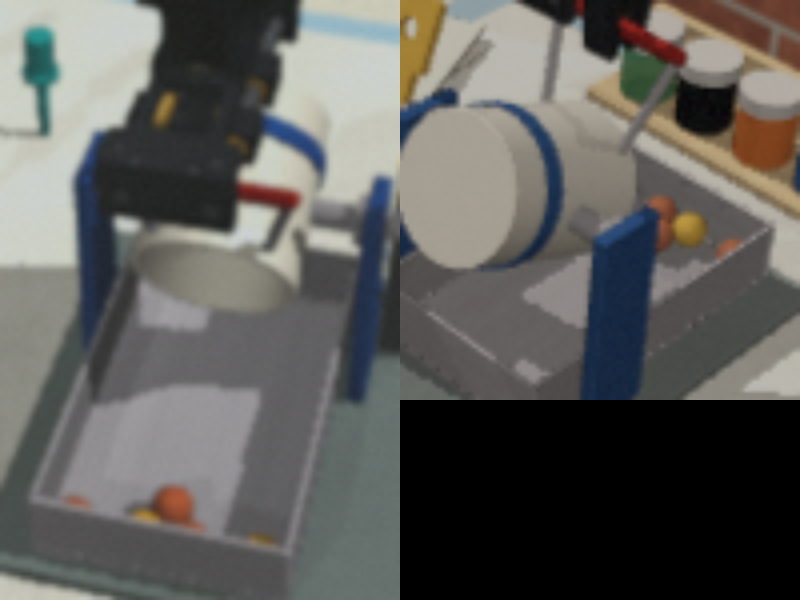

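All five balls are in the tray: terracotta at (75,500), (175,505) and (195,527), yellow at (147,515) and (262,540). Now I'll swing the jar back.

Run:
```python
from h import *
arc(1.95,0,8,.1)
p=barT(0)
for dz in(.002,.004,.006):
    manip.move_linear([p[0]-.0015,p[1],p[2]-dz],rate=.03); s=manip.state(); f=s['contact_force']; print(dz,s['tool_pos'],f.round(1) if hasattr(f,'round') else f)
    if f[2]>15: break
manip.set_gripper(.045); s=manip.state(); print(s['clock'],s['tool_pos'],s['contact_force'])
manip.move_linear([p[0],p[1],.33],rate=.25)
c=wcap('w4'); cv2.imwrite('pics/w4b.png',cv2.resize(c['image'],(800,500))); print(manip.state()['clock'])
```

```text
1.71 10.5 [-3.1 -1.7  1.3] 0.0112 10.1
1.46 10.9 [-1.6 -1.  10. ] 0.0114 10.0
1.22 11.3 [-3.   0.5 10.6] 0.0113 10.2
0.98 11.8 [-5.4  0.3  9.1] 0.0111 9.3
0.73 12.2 [-5.7  2.2  5.8] 0.0109 9.4
0.49 12.6 [-3.3  4.7 -0.3] 0.0106 10.0
0.24 13.1 [ 0.8  5.  -3.9] 0.01 10.2
0.0 13.5 [-0.5  4.7 -3.4] 0.0094 10.2
0.002 [0.46748366 0.03234162 0.1746566 ] [ 1.6  5.8 -1.7]
0.004 [0.46666662 0.03229747 0.17272879] [-1.1  4.5  0.8]
0.006 [0.46576493 0.03227822 0.17055685] [-4.5  4.6  2.5]
14.9167 [0.46643293 0.03202262 0.16998383] [-0.18797967 -0.49888086  0.18547101]
15.7583
```

View pics/w4b.png

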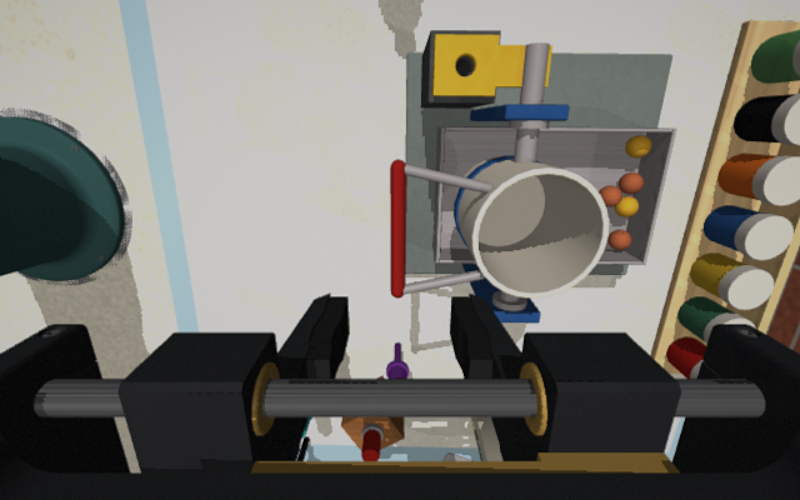

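The jar is empty and the five balls sit in the tray at (638,147), (631,183), (610,196), (626,206) and (620,240). The bar runs from (398,165) to (398,293), and the ear hole is at (465,65). I'll check that the jar is upright by comparing depth with the initial view.

Run:
```python
from h import *
for n,bx,ear,rim in(('w1',[(400,200),(399,230),(399,265)],[(455,50),(490,50),(455,88),(520,80)],[(478,240),(610,235)]),('w4',[(398,200),(398,230),(398,265)],[(450,48),(484,48),(450,86),(515,80)],[(474,235),(606,230)])):
    c=dict(np.load(f'pics/{n}.npz')); z=c['z_map']
    g=lambda L:pts(c,[(u*.8,v*.8) for u,v in L]).round(4).tolist()
    print(n,'bar',g(bx),'\n ear',g(ear))
```

```text
w1 bar [[0.467, 0.0611, 0.2017], [0.4675, 0.0381, 0.2001], [0.469, 0.0109, 0.202]] 
 ear [[0.5029, 0.1689, 0.1523], [0.5299, 0.1707, 0.1507], [0.5058, 0.1423, 0.1518], [0.556, 0.151, 0.1509]]
w4 bar [[0.4673, 0.0584, 0.2015], [0.4679, 0.0354, 0.2024], [0.4687, 0.0064, 0.2014]] 
 ear [[0.5048, 0.1699, 0.1514], [0.5318, 0.171, 0.1492], [0.5068, 0.1425, 0.151], [0.5586, 0.1484, 0.151]]
```

Run:
```python
from h import *
c=dict(np.load('pics/w4.npz')); print(c['T_tool_cam'].round(3))
b=dict(np.load('pics/side.npz')); a=dict(np.load('pics/scene.npz'))
k=.8
print('pin top w4',ray(c,373*k,461*k,.09))
for cc,box in((b,(410,205,495,290)),(a,(175,190,240,255))):
    u,v=np.meshgrid(np.arange(box[0],box[2]),np.arange(box[1],box[3])); P=pts(cc,np.c_[u.ravel(),v.ravel()]); P=P[(P[:,2]>.13)&(P[:,2]<.18)]
    print(P.min(0),P.max(0))
manip.move_pose([.439,-.292,.25],rot(TH+np.pi/2,1)); manip.set_gripper(.045)
c=wcap('w5'); s=manip.state(); print(s['clock'],s['tool_pos'])
cv2.imwrite('pics/w5b.png',cv2.resize(c['image'],(800,500)))
```

```text
[[ 0.001 -0.951 -0.31   0.082]
 [ 1.     0.     0.001  0.002]
 [-0.001 -0.31   0.951 -0.147]
 [ 0.     0.     0.     1.   ]]
pin top w4 [ 0.44331827 -0.32164301  0.09      ]
[ 0.57536049 -0.38466995  0.13000501] [ 0.66131117 -0.25386661  0.17919277]
[ 0.57519461 -0.37621497  0.13004463] [ 0.66391857 -0.24969637  0.17974726]
17.2917 [ 0.43958786 -0.29126499  0.25042325]
```

View pics/w5b.png

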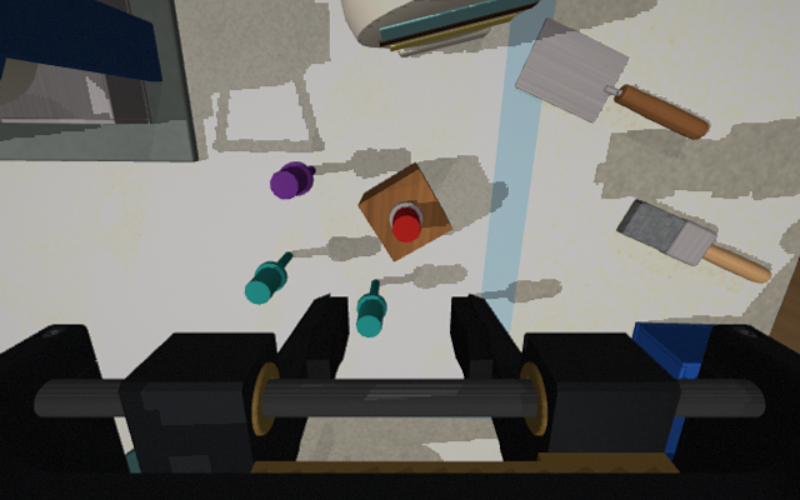

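The wrist view shows the red pin grip top at (406,229) and the holder top with corners (359,204), (417,164), (452,229) and (396,262). The purple decoy is at (285,183) and two turquoise ones are at (258,290) and (370,325).

Run:
```python
from h import *
c=dict(np.load('pics/w5.npz'));k=.8
hsv=cv2.cvtColor(c['image'],cv2.COLOR_BGR2HSV)
m=((hsv[...,0]<5)|(hsv[...,0]>175))&(hsv[...,1]>190)&(hsv[...,2]>60); m[:, :300]=0;m[:,350:]=0;m[:160]=0;m[205:]=0
z=c['z_map']; ys,xs=np.where(m); print(xs.min(),xs.max(),ys.min(),ys.max())
P=pts(c,np.c_[xs,ys]); T=P[P[:,2]>.1025]; print('top pts',len(T),T.mean(0),T.min(0),T.max(0))
print('disc',ray(c,406*k,229*k,.106),'holder',np.mean([ray(c,u*k,v*k,.066) for u,v in[(359,204),(417,164),(452,229),(396,262)]],0))
```

```text
314 336 166 193
top pts 399 [ 0.44135428 -0.29606493  0.10763522] [ 0.42839988 -0.30752255  0.102503  ] [ 0.5221523  -0.28502344  0.39696556]
disc [ 0.43974124 -0.29610463  0.106     ] holder [ 0.44091225 -0.29675563  0.066     ]
```

Run:
```python
from h import *
r=rot(TH+np.pi/2,1); p=[.4403,-.2962]
manip.move_pose([*p,.14],r); manip.move_linear([*p,.076],rate=.08); manip.set_gripper(0,40)
s=manip.state(); print(s['clock'],s['gripper_width'],s['grasp_force'],np.round(s['contact_force'],1),s['tool_pos'])
manip.move_linear([*p,.16],rate=.12); manip.move_linear([*p,.34],rate=.3)
h=[.5175,.1585]
manip.move_pose([*h,.34],r); manip.move_linear([*h,.245],rate=.2)
c=wcap('w6'); s=manip.state(); print(s['clock'],s['gripper_width'],s['grasp_force'],np.round(s['contact_force'],1),s['tool_pos'])
im=c['image']; cv2.imwrite('pics/w6b.png',cv2.resize(im[100:400,200:440],None,fx=2.5,fy=2,interpolation=cv2.INTER_CUBIC)if 0 else cv2.resize(im,(800,500)))
```

```text
19.225 0.022926389146342263 39.99993709847331 [-0.1  0.5  3.1] [ 0.44062994 -0.29645199  0.07652784]
23.1833 0.022871396756768962 40.000107027590275 [-1.   0.3 -0.1] [0.51869959 0.15835641 0.24672957]
```

View pics/w6b.png

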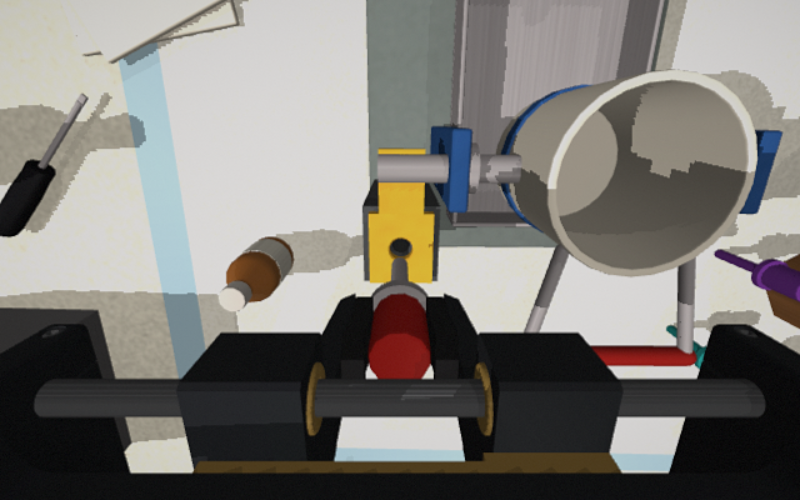

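The pin is held, with its shank tip at about (400,262) just below the ear hole at (400,247). I'll settle and enlarge.

Run:
```python
from h import *
manip.dwell(.3)
c=wcap('w7'); s=manip.state(); print(s['clock'],s['tool_pos'],s['tcp_rot'],rot(TH+np.pi/2,1))
im=c['image'][165:255,280:360]; cv2.imwrite('pics/w7b.png',cv2.resize(im,None,fx=6.5,fy=6.5,interpolation=cv2.INTER_CUBIC))
```

```text
23.5333 [0.51793568 0.15865473 0.24589807] [-3.14093440e+00 -4.24614199e-02 -2.32834856e-03] [3.14130638 0.04241021 0.        ]
```

View pics/w7b.png

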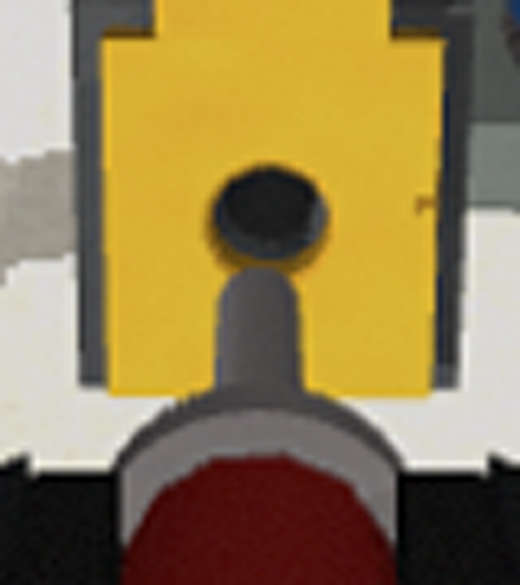

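The enlarged crop shows the ear hole centred at (270,219), the shank axis at x≈259 with the tip edge at y≈266, and the collar centred at x≈259.

Run:
```python
from h import *
c=dict(np.load('pics/w7.npz')); f=lambda u,v,z:ray(c,280+u/6.5-.42,165+v/6.5-.42,z)
s=manip.state(); print('tcp',s['tool_pos'])
print('hole',f(270,219,.15),'L',f(212,219,.15),'R',f(328,219,.15),'T',f(270,163,.15),'B',f(270,275,.15))
print('tip edge',f(259,266,.1755), 'shank L/R',f(221,290,.178),f(300,290,.178))
print('dark hole in block', f(268,212,.14))
```

```text
tcp [0.51793568 0.15865473 0.24589807]
hole [0.51844039 0.1578259  0.15      ] L [0.5182218  0.16552341 0.15      ] R [0.51865896 0.15012925 0.15      ] T [0.52621085 0.15805678 0.15      ] B [0.51052157 0.15759061 0.15      ]
tip edge [0.52107594 0.15932735 0.1755    ] shank L/R [0.51882593 0.16378077 0.178     ] [0.51909323 0.15439269 0.178     ]
dark hole in block [0.51607484 0.15799067 0.14      ]
```

Run:
```python
from h import *
h=[.5182,.1571]
manip.move_linear([*h,.228],rate=.06); manip.dwell(.2)
for z in (.218,.212,.206,.200,.19,.18,.17,.164,.162,.160):
    manip.move_linear([*h,z],rate=.04); s=manip.state(); f=np.array(s['contact_force']); print(z,round(s['clock'],2),np.round(s['tool_pos'],4),f.round(1),np.round(s['moment'],2),round(s['gripper_width'],4))
    if np.abs(f).max()>20: break
```

```text
0.218 24.57 [0.5179 0.157  0.2174] [-0.7  1.   0.3] [ 0.03  0.18 -0.02] 0.0231
0.212 24.87 [0.5179 0.157  0.2115] [-0.2  0.2 -0.4] [-0.02  0.22  0.01] 0.0234
0.206 25.17 [0.5179 0.157  0.2055] [ 0.  -0.4 -0.8] [-0.01  0.16 -0.02] 0.023
0.2 25.47 [0.5179 0.157  0.1995] [-0.6 -0.7 -0.2] [ 0.01  0.16 -0.  ] 0.023
0.19 25.87 [0.5179 0.157  0.1894] [ 0.1  0.4 -1.2] [-0.01  0.16  0.01] 0.0229
0.18 26.27 [0.5179 0.157  0.1795] [-0.1 -0.3 -1.2] [0.05 0.15 0.05] 0.0232
0.17 26.67 [0.5179 0.157  0.1695] [ 0.2 -0.4 -0.5] [ 0.02  0.19 -0.  ] 0.0234
0.164 26.97 [0.5179 0.157  0.1636] [-0.2  0.3 -1.4] [ 0.01  0.16 -0.03] 0.0232
0.162 27.22 [0.5181 0.1571 0.1619] [-0.2  0.3 -1.1] [-0.01  0.14  0.05] 0.0234
0.16 27.47 [0.5187 0.1572 0.1605] [ 1.8 -0.4  1.4] [0.02 0.19 0.  ] 0.0229
```

Run:
```python
from h import *
h=[.5182,.1571]
for z in (.159,.158,.157,.156,.155):
    manip.move_linear([*h,z],rate=.02); s=manip.state(); f=np.array(s['contact_force']); print(z,round(s['clock'],2),np.round(s['tool_pos'],4),f.round(1))
    if f[2]>14: break
manip.set_gripper(.05); s=manip.state(); print(np.round(s['contact_force'],1),s['tool_pos'])
manip.move_linear([*h,.26],rate=.12); manip.move_linear([.44,.158,.34],rate=.25); manip.dwell(.3)
c=wcap('w8'); a=cams.capture('scene'); b=cams.capture('side'); print(manip.state()['clock'])
save(a,'s8'); save(b,'d8')
m=np.zeros((600,800,3),np.uint8)
m[:300,:400]=cv2.resize(a['image'][170:245,320:420],None,fx=4,fy=4); m[:300,400:]=cv2.resize(b['image'][140:215,260:360],None,fx=4,fy=4)
m[300:,:400]=cv2.resize(c['image'],(400,300)); m[300:,400:]=cv2.resize(a['image'][90:390,150:550],(400,300))
cv2.imwrite('pics/m8.png',m)
```

```text
0.159 27.72 [0.5187 0.1572 0.1604] [-1.7 -1.7  6.1]
0.158 27.97 [0.5188 0.1573 0.1604] [-3.7 -0.9 11.8]
0.157 28.22 [0.5188 0.1572 0.1603] [-6.  -2.1 16.3]
[-0.1  0.2  0.2] [0.51796869 0.15705465 0.15656486]
30.8417
```

View pics/m8.png

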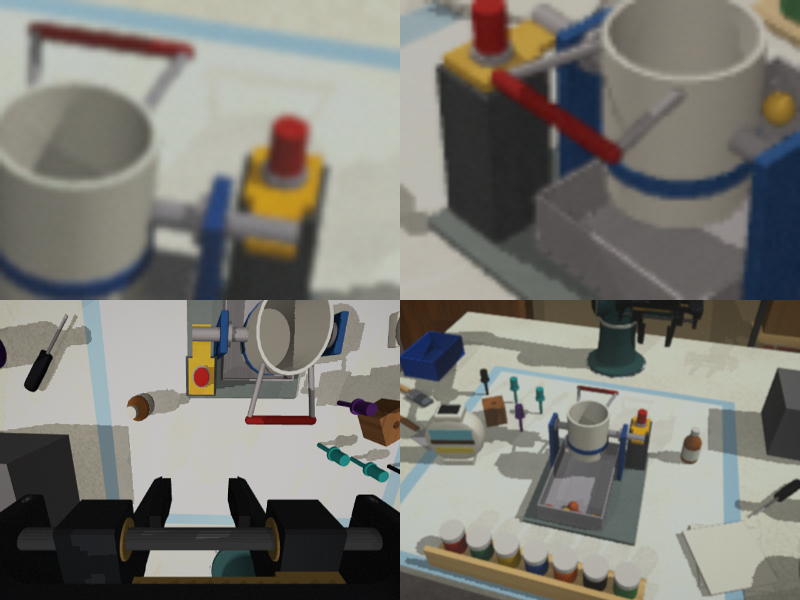

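The pin's collar sits on the ear at (290,175), and the red bar is at the same pixels as at the start. The vase and bottle are standing, the balls are in the tray, and the arm is clear. I'm handing in.

```bash
python3 -c "
from h import *
print(order.close_job())"
```

```text
the job is handed in; nothing more can be done
None
```

The job is handed in at about 31 s: the jar was emptied, swung back upright and locked with the pin fully home, all five balls are in the tray, and the vase and amber bottle were left standing.

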